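# Click the retaining collar onto the biscuit-disc stand

## Task

Put the loose metal collar, flange down, over the upright rod of the biscuit-disc stand and slide it down past the two sprung balls until they click into the collar's inner groove. Guide it all the way into the click by feel, not short of it or past it, and only then let go so that it stays there upright. Do not ram it against the rod or the discs, do not push hard on the stand, and leave the timer, tin, sugar bowl and jar where they stand.

Things in the scene. Friction and masses are not known exactly. Their poses are not given: they have to be found in the camera images.
- stand: Fixed storage stand for biscuit-press discs: round wooden foot 96 mm across and 14.5 mm high, a stack of flat metal discs 63 mm across on it (its top 45 mm above the worktop), and an upright steel rod 14 mm across through their middle. Origin: centre of the foot's underside, on the rod's axis; z up. Two sprung balls sit in the rod's sides that face the stand's +x and -x.
- rod_tip (a point): Centre of the rod's tip, 128 mm above the worktop. The top 10 mm of the rod tapers from 14 to 6 mm across.
- ball_a (a joint): How far the first sprung ball is pressed into the rod (m), 0 to 0.0035; starts at 0. Balls are 8 mm across, stand 3.5 mm out of the rod; their centres lie anywhere from 25 to 47 mm below the rod's tip, unknown beforehand. Pushing the collar's mouth over them takes about 4 to 12 N; inside the plain bore they stay about 2 mm in and drag 0 to 3 N; in the groove both are out (under 0.001).
- ball_b (a joint): The same for the second sprung ball, on the opposite side of the rod at the same height (m).
- collar: Loose bare-metal sleeve, about 80 g, standing flange down on the worktop. 60 mm high, 34 mm across, foot flange 42 mm across and 6 mm high. Origin: centre of the underside; z up along its axis. Open at both ends: bore 16.4 mm (1.2 mm play all round on the rod), chamfered at the underside from 24 mm to the bore within 4 mm. Grip it round its upper half. Clicked home it is 6 to 28 mm above the discs.
- groove (a point): Middle of the collar's inner groove, on its axis, 30 mm above the underside. Groove 24 mm across, 10 mm long, all round. Mouth first meets the balls with its underside near their centre height; click is about 28 to 30 mm farther down. There the balls first draw the collar down with about 3 to 10 N over 3 mm, then 3 mm is free of force; going farther takes about 4 to 12 N and is past the click.
- timer: Kitchen timer, 63 mm across, 48 mm high, standing loose between the work places; origin at the centre of its underside. Leave alone.
- tin: Round food tin, 57 mm across, 72 mm high, loose; origin at the centre of its underside. Leave alone.
- sugar_bowl: Polished sugar bowl with lid, 74 mm across, 71 mm high, loose; origin at the centre of its underside. Leave alone.
- jar: Squat jar with a screw lid, 68 mm across, 84 mm high, loose; origin at the centre of its underside. Leave alone.

How it is judged:
On the way, in this order (a step that is already met when the one before it is completed fails the run):
1. the collar is threaded on the rod, its underside at least 12 mm below the rod's tip (z of collar in the frame of rod_tip below -0.012 m and horizontal distance between collar and rod_tip below 0.005 m and angle between the z axis of collar and the z axis of stand, either way round below 0.2 rad), for 0.1 s.
2. while the fingers still hold the collar, both balls are out in its groove (value of joint each of ball_a, ball_b below 0.001 m and z of collar in the frame of rod_tip between -0.0815 and -0.0515 m and contact force between the fingers and collar above 1 N), for 0.1 s.
At the end, for the whole second after the job is handed in: The collar is round the rod, flange down (tilt under 0.15 rad, axis within 5 mm of the rod's), with both balls inside its groove: each ball pressed in by less than 1 mm while the collar's underside is 51.5 to 81.5 mm below the rod's tip; at rest (under 10 mm/s) and let go (value of joint each of ball_a, ball_b below 0.001 m and z of collar in the frame of rod_tip between -0.0815 and -0.0515 m and horizontal distance between collar and rod_tip below 0.005 m and angle between collar's own z axis and vertical below 0.15 rad and linear speed of collar below 0.01 m/s); the robot touches nothing.
It fails at once if the collar is rammed against the rod or the discs with more than 25 N (contact force between collar and stand above 25 N).
It fails at once if the robot pushes on the stand with more than 25 N (contact force between the arm and stand above 25 N).
It fails at once if the timer, tin, sugar bowl or jar is moved by more than 20 mm (distance of any of timer, tin, sugar_bowl, jar from where it was at the start of the episode above 0.02 m).
It also fails if it takes over 67 s, if anything falls off the work surface, if the arm or the gripper's body presses on something with over 40 N, if the wrist force passes 120 N, or if a joint passes its speed limit or range.

## Robot

A 6-joint arm with a two-finger parallel gripper is mounted at the origin on a cart in front of the work surface, level with it; the furniture and walls round the work are solid. World frame = base frame: x ahead of the robot, y to its left, z up, the work surface at z = 0. Lengths are in m, angles in rad, forces in N, time in s.
With the tool pointing down it reaches from about 0.4 to 0.925 m from the base axis. Payload 3.4 kg.
Tool frame: the origin (TCP) lies midway between the tips of the shut fingers; the grasp point (between the pads) lies 19 mm behind it; z points along the fingers, x is the direction in which the jaws open and shut, and the axes are right-handed (so a half turn about z gives the same grasp; the last joint's range is limited). The gripper opens to 85 mm and grips with 20 to 120 N. Pads are 22 mm wide; open, the fingers measure 114 mm over their backs; the gripper's body (76 mm by 85 mm) begins 54 mm behind the grasp point. The pads swing forward as they close: fully open they stand 13 mm farther back than shut.
Start: joints at [-1.329, 0.307, 1.506, -0, 1.328, -0.073], TCP at [0.178, -0.547, 0.231] pointing down, gripper open.
Joint ranges: [-3.12, 3.12], [-1.05, 2.28], [0.14, 2.33], [-1.42, 4.57], [0.1, 2.73], [-2.68, 2.68]. Speed limits (rad/s): [2.57, 2.57, 3.14, 3.14, 3.14, 3.14].

## Interface

Orientations are given as a 3x3 rotation matrix whose columns are the frame's x, y, z axes.
In Python, from workcell import get_state, get_image, job_done, find_in, trace gives the robot as it stands.
- The arm moves only by the tool jog_arm, never from a script. Its argument "increments" is text: rows parted by semicolons, each of 5 numbers parted by spaces: the finger opening in cm, from 0 to 8.54, then the shift along the tool's x, y, z in cm, then the turn about the tool's z in rad. In form: fingers dx dy dz turn; .... A call has 1 to 8 rows; each row is the pose to reach, as a shift and turn from the pose commanded when the call began, along the tool's axes at that moment; what a row does not reach only later rows make up. A row lasts 1/8 s, in which the tool goes at most 62.5 mm and 10.7 degrees, less where a joint would pass 70% of its speed; a pose out of reach is approached as far as the arm can. A call with a gripper value outside its range is refused whole. The fingers move at their own pace and stop on an object; "newtons" is the grip in N (left out, the last holds). Time passes only in rows, so rows that repeat a pose let the fingers close. It gives the time, the measured TCP pose, the force and the opening at its end, in the units of the state.
- get_state(): the state, without advancing time (a new reading comes with each control period).
- get_image(name): name is "scene" or "top" or "wrist"; returns a dict with "pixels" (420x560x3 uint8, red, green, blue), "vfov" (degrees; the focal length in pixels is half the picture's height over the tangent of half this angle, whatever the lens; pixels are square), "cx", "cy" (the principal point, pixels), "extrinsics" (4x4, takes a point from camera to world coordinates). Camera axes: x right, y down, z forward; pixel columns grow to the right and rows downward; lengths in m; the calibration is good to about 2 mm. The wrist camera is an equidistant fisheye: a pixel r from the principal point sees the ray r / f radians off the axis. A picture is of the moment at which its call begins. There is no depth.
- job_done(): hands the job in, once; it reports no verdict.
Trained networks look in a picture, given as the dict that the camera call returned (one of the last four; its "shot" number tells which), for a name from the list of things; names that differ only in an ending like _2 or _b are one class to them, and where a whole thing is asked for, a point or a joint stands for the part that bears it (a point fixed in the world has none). Each returns a list of dicts, best first, with "p" (0 to 1); they miss things now and then, are a little off and sometimes report something else, mostly with a low value. They report only what shows in the picture. A call takes as long as a camera call.
- find_in(thing, picture): "bbox" ([left, top, right, bottom] as shares, 0 to 1, of the picture: columns of its width, rows of its height, round what is visible of it).
- trace(thing, picture): "region" (420x560 bool, what is visible of it) and "bbox" ([left, top, right, bottom] as shares, 0 to 1, of the picture: columns of its width, rows of its height, round what is visible of it).
The state is a dict: "t": time; "joint_positions": joint angles; "qd": joint speeds; "joint_torque": joint torques, N m; "tcp_pos": TCP position; "tcp_rot": TCP orientation; "wrist_force": force on the tool from outside, world axes, zero at the start; "wrist_torque": the same for the moment, N m; "grip_width": finger opening in m.
Only numpy, scipy, OpenCV 4.12 (cv2) and the standard library are available. Lean on these libraries where they do the work, as an engineer would, in place of code of your own. Each camera call takes 0.05 s, during which the arm holds its last target.

## Working session

There is one attempt and no reset: what is moved stays moved. The work goes in short steps, Python scripts to look and compute and a tool call to move; the robot and the scene stay as the last step left them, time stands still between calls to the robot, and variables do not carry over. Pictures are saved under pics/ and viewed, and the job is handed in when it is done.

Besides the shell and the picture viewer there is one more tool, called after "Emit:" in YAML: its name, and indented under it one key for each argument. jog_arm: Moves the arm, as the interface text tells. Its arguments: {"type":"object","properties":{"increments":{"type":"string"},"newtons":{"type":"number"}},"required":["increments"]}

```bash
mkdir -p pics; ls
cat > h.py <<'E'
import numpy as np, cv2, json
from workcell import *
def save(im,n): cv2.imwrite('pics/'+n+'.png', im['pixels'][:,:,::-1])
def f(im): return 210/np.tan(np.radians(im['vfov'])/2)
def ray(im,u,v):
    E=np.array(im['extrinsics']); d=np.array([(u-im['cx'])/f(im),(v-im['cy'])/f(im),1.])
    return E[:3,3], E[:3,:3]@d
def onz(im,u,v,z):
    o,d=ray(im,u,v); return o+d*(z-o[2])/d[2]
def proj(im,p):
    E=np.array(im['extrinsics']); c=E[:3,:3].T@(np.array(p)-E[:3,3]); return im['cx']+f(im)*c[0]/c[2], im['cy']+f(im)*c[1]/c[2]
E
python3 - <<'E'
from h import *
print(get_state())
for n in ('scene','top','wrist'):
    im=get_image(n); save(im,n+'0'); print(n,im['vfov'],im['cx'],im['cy'],np.round(im['extrinsics'],3).tolist())
    if n!='wrist':
        for t in ('stand','collar','timer','tin','sugar_bowl','jar'):
            print(t,[(round(r['p'],2),np.round(np.array(r['bbox'])*[560,420,560,420]).tolist()) for r in find_in(t,im)[:2]])
E
```

```text
pics
{'t': 0.0, 'joint_positions': array([-1.32953056e+00,  3.07565800e-01,  1.50768847e+00,  2.79860290e-05,
        1.32843435e+00, -7.35064187e-02]), 'qd': array([ 9.03061043e-04,  2.76414754e-04, -4.08429814e-05,  1.35534165e-03,
        7.38082735e-04,  1.68252370e-03]), 'joint_torque': array([-3.30450530e-03, -4.57559967e+01, -2.51920706e+01, -4.04827424e-04,
        1.32360309e-02,  3.05568085e-05]), 'tcp_pos': array([ 0.17783036, -0.54605368,  0.23037951]), 'tcp_rot': array([[ 3.09592947e-01, -9.50869067e-01, -4.74412888e-04],
       [-9.50866892e-01, -3.09593258e-01,  2.04175418e-03],
       [-2.08831593e-03, -1.81009187e-04, -9.99997803e-01]]), 'wrist_force': array([-0.27639676,  0.12925356, -0.30465471]), 'wrist_torque': array([ 0.04182624,  0.01463715, -0.00507129]), 'grip_width': 0.08529818372157244}
scene 48.38165336040898 278.84675340388117 209.4643354616853 [[-0.862, -0.295, 0.411, 0.137], [-0.506, 0.532, -0.679, 0.626], [-0.018, -0.794, -0.608, 0.688], [0.0, 0.0, 0.0, 1.0]]
stand [(0.96, [277.0, 245.0, 324.0, 309.0]), (0.27, [362.0, 170.0, 381.0, 203.0])]
collar [(0.
[... 217 characters left out ...]
op 47.36080217462843 277.8373708976922 210.368452204615 [[-0.002, -0.997, 0.078, 0.434], [-1.0, 0.003, 0.023, -0.047], [-0.024, -0.078, -0.997, 1.288], [0.0, 0.0, 0.0, 1.0]]
stand [(0.92, [228.0, 229.0, 266.0, 264.0]), (0.74, [380.0, 240.0, 400.0, 253.0])]
collar [(0.47, [382.0, 241.0, 401.0, 257.0])]
timer [(0.94, [307.0, 245.0, 328.0, 264.0])]
tin [(0.9, [306.0, 167.0, 326.0, 189.0])]
sugar_bowl [(0.97, [352.0, 140.0, 377.0, 170.0])]
jar [(0.74, [160.0, 208.0, 190.0, 237.0]), (0.19, [383.0, 241.0, 402.0, 256.0])]
wrist 65.70646984690485 279.73319552506115 204.2212376947866 [[0.309, -0.902, -0.302, 0.256], [-0.951, -0.293, -0.098, -0.522], [-0.0, 0.318, -0.948, 0.373], [0.0, 0.0, 0.0, 1.0]]
```

Run:
```python
import cv2,numpy as np
a=cv2.imread('pics/scene0.png')[140:380,160:420];b=cv2.imread('pics/top0.png')[120:280,140:440]
cv2.imwrite('pics/s0c.png',cv2.resize(a,None,fx=2.5,fy=2.5,interpolation=2));cv2.imwrite('pics/t0c.png',cv2.resize(b,None,fx=2.6,fy=2.6,interpolation=2))
```

```text
(no output)
```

View pics/s0c.png

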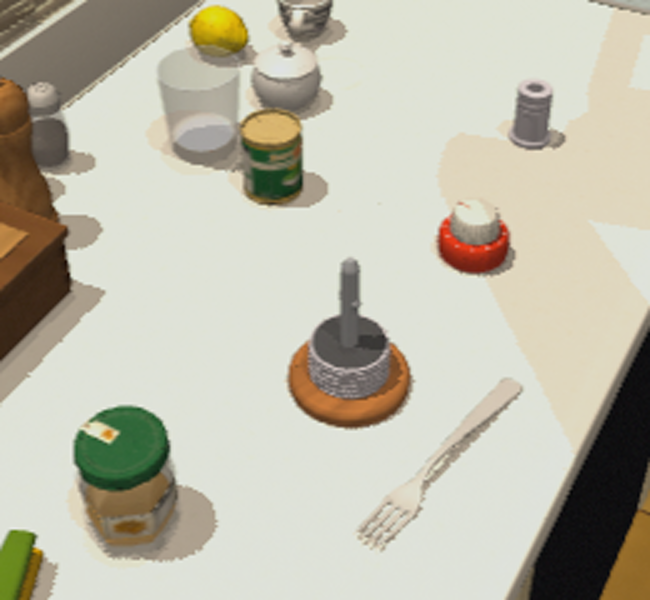

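View pics/t0c.png

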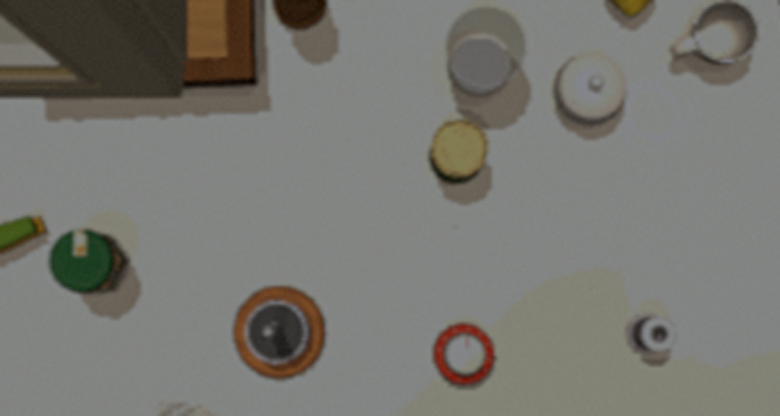

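View pics/wrist0.png

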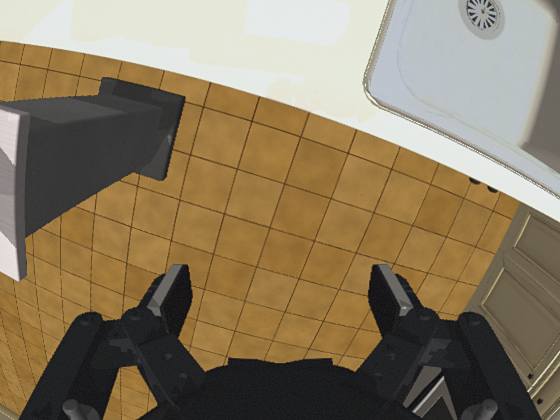

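The scene crop shows the collar at about (373,186), the stand at about (300,285) and the timer between them. In the top view the stand's foot is at about (248,248) and the collar's top rim at about (391,248). I'll measure them next.

Run:
```python
from h import *
im=get_image('top'); s=get_image('scene')
for t in ('stand','collar','timer','tin','sugar_bowl','jar'):
    for g,nm in ((im,'top'),(s,'scene')):
        r=trace(t,g)
        for q in r[:2]:
            m=q['region']; v,u=np.nonzero(m); print(t,nm,round(q['p'],2),u.mean().round(1),v.mean().round(1),u.min(),u.max(),v.min(),v.max())
for z in(0,.0145,.03,.045,.06): print(z,'stand',onz(im,247.7,247.7,z).round(4),'collar',onz(im,391.5,248,z).round(4))
print('tip',onz(im,140+268/2.6,120+333/2.6,.128))
print('tip scene',onz(s,160+348/2.5,140+261/2.5,.128))
print('collar top scene',onz(s,160+534/2.5,140+90/2.5,.06), 'base',onz(s,160+530/2.5,140+139/2.5,.003))
```

```text
stand top 0.96 246.8 247.3 229 264 230 265
stand scene 0.81 298.9 286.2 275 323 244 310
collar top 0.79 389.6 248.0 381 399 241 255
collar scene 0.83 371.9 185.8 363 380 172 199
collar scene 0.56 298.6 285.4 275 324 243 311
timer top 0.71 317.9 255.5 307 329 244 267
timer scene 0.8 348.7 234.5 335 363 220 248
timer scene 0.69 372.3 186.4 364 379 173 199
tin top 0.56 315.8 177.9 305 327 166 190
tin scene 0.9 268.1 202.2 256 280 183 221
sugar_bowl top 0.77 366.5 153.8 353 380 141 167
sugar_bowl top 0.41 389.3 248.2 381 399 241 255
sugar_bowl scene 0.58 273.8 170.0 260 288 156 183
sugar_bowl scene 0.49 372.3 185.1 364 380 171 198
jar top 0.96 173.3 220.5 158 188 208 233
jar scene 0.86 210.0 332.6 189 231 303 362
0 stand [0.4343 0.0648 0.    ] collar [ 0.4329 -0.3196  0.    ]
0.0145 stand [0.4343 0.0635 0.0145] collar [ 0.4329 -0.3165  0.0145]
0.03 stand [0.4343 0.0622 0.03  ] collar [ 0.4329 -0.3133  0.03  ]
0.045 stand [0.4343 0.0609 0.045 ] collar [ 0.433  -0.3101  0.045 ]
0.06 stand [0.4343 0.0596 0.06  ] collar [ 0.433  -0.3069  0.06  ]
tip [0.43339891 0.06490341 0.128     ]
tip scene [0.43183572 0.07088216 0.128     ]
collar top scene [ 0.42860666 -0.30306119  0.06      ] base [ 0.42609823 -0.30205183  0.003     ]
```

Emit:
jog_arm:
  increments: "8.5 -2 -5 0 0; 8.5 -5 -10 0 0; 8.5 -7.5 -15.5 0 0; 8.5 -10 -21 0 0; 8.5 -12.5 -26 2 0; 8.5 -15.1 -31.5 4 0; 8.5 -15.1 -31.5 5 0; 8.5 -15.1 -31.5 5 0"
  newtons: 40

```text
t: 2.45
tcp_pos: [0.4302, -0.3052, 0.1805]
tcp_rot: [[0.311, -0.95, -0.002], [-0.95, -0.311, 0.001], [-0.001, 0.002, -1.0]]
wrist_force: [-0.0, 0.1, 1.0]
grip_width: 0.0854
```

```bash
cat >> h.py <<'E'
def wproj(im,p):
    E=np.array(im['extrinsics']); c=E[:3,:3].T@(np.array(p)-E[:3,3]); r=np.hypot(c[0],c[1]); th=np.arctan2(r,c[2]); return im['cx']+f(im)*th*c[0]/r, im['cy']+f(im)*th*c[1]/r
def wonz(im,u,v,z):
    a=np.array([u-im['cx'],v-im['cy']]); r=np.hypot(*a); th=r/f(im); d=np.array([*(np.sin(th)*a/r),np.cos(th)])
    E=np.array(im['extrinsics']); d=E[:3,:3]@d; o=E[:3,3]; return o+d*(z-o[2])/d[2]
def circ(im,x,y,z,R,n=60):
    return np.array([wproj(im,[x+R*np.cos(a),y+R*np.sin(a),z]) for a in np.linspace(0,2*np.pi,n)])
E
python3 - <<'E'
from h import *
im=get_image('wrist'); save(im,'w1'); im['pixels'].dump('w1.npy') if 0 else None
import pickle; pickle.dump(im,open('w1.pkl','wb'))
print(f(im), [ (r['p'],np.array(r['bbox'])*[560,420,560,420]) for r in find_in('collar',im)[:2]])
E
```

```text
325.19226210127806 [(0.94, array([264.88 , 162.708, 308.504, 215.082]))]
```

View pics/w1.png

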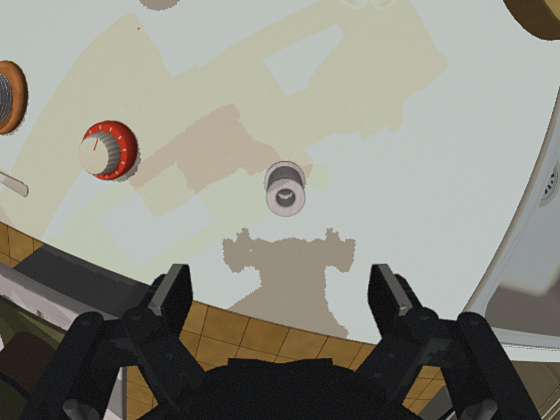

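The wrist view shows the collar near (286,190), with its top rim around (286,198).

Run:
```python
from h import *
import pickle; im=pickle.load(open('w1.pkl','rb'))
c=wonz(im,285.5,198,.06); print(c)
S=10
def draw(x,y,n):
    a=im['pixels'][150:225,255:315,::-1]; a=cv2.resize(a,None,fx=S,fy=S,interpolation=cv2.INTER_CUBIC)
    for z,R,col in((.06,.017,(0,0,255)),(.06,.0082,(0,255,0)),(0,.021,(255,0,0)),(.006,.021,(255,0,0))):
        p=((circ(im,x,y,z,R)-[255,150]+.5)*S).astype(np.int32); cv2.polylines(a,[p],True,col,1)
    cv2.imwrite('pics/'+n+'.png',a[:,:600])
draw(c[0],c[1],'o1')
```

```text
[ 0.43112772 -0.30993065  0.06      ]
```

View pics/o1.png

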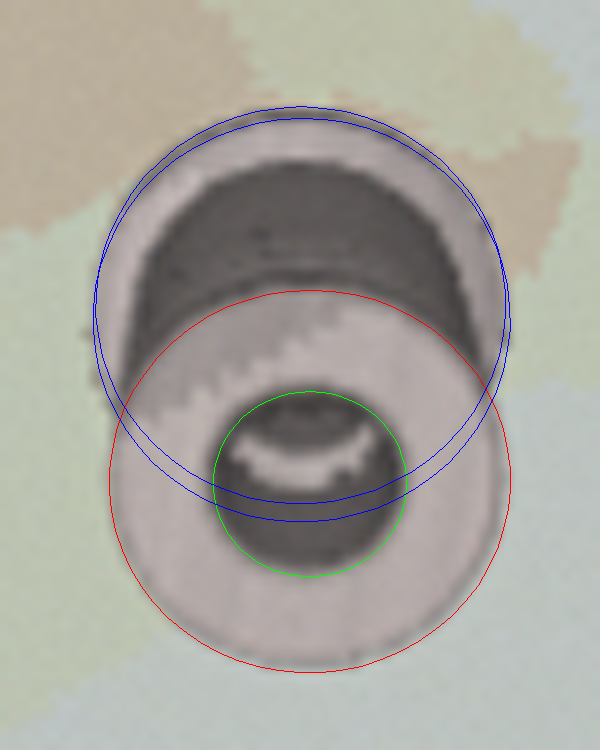

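The projected circles fit to about 0.5 px, which puts the collar at (0.431, -0.310). Next I descend and grip.

Emit:
jog_arm:
  increments: "8.5 0.45 0.1 1 0; 8.5 0.45 0.1 5 0; 8.5 0.45 0.1 9 0; 8.5 0.45 0.1 12 0; 8.5 0.45 0.1 14 0; 8.5 0.45 0.1 15 0; 8.5 0.45 0.1 15.3 0; 8.5 0.45 0.1 15.3 0"

```text
t: 3.55
tcp_pos: [0.4315, -0.3109, 0.0288]
tcp_rot: [[0.309, -0.951, 0.001], [-0.951, -0.309, -0.001], [0.001, -0.001, -1.0]]
wrist_force: [0.3, -0.5, 0.2]
grip_width: 0.085
```

Run:
```python
from h import *
im=get_image('wrist'); save(im,'w2')
```

```text
(no output)
```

View pics/w2.png

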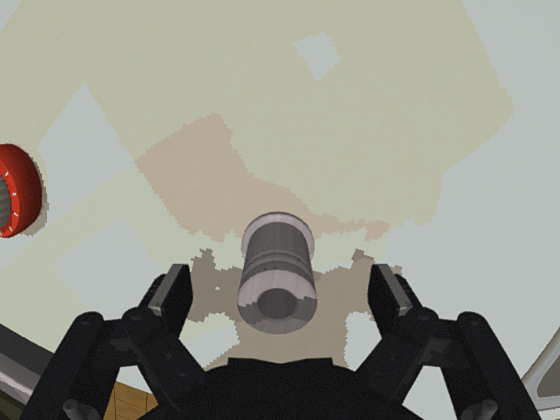

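The collar sits between the open pads, at column 277 against the pads' midline at 280. I close the gripper.

Emit:
jog_arm:
  increments: "3 0 0 0 0; 3 0 0 0 0; 3 0 0 0 0; 3 0 0 0 0; 3 0 0 0 0; 3 0 0 0 0; 3 0 0 0 0; 3 0 0 0 0"
  newtons: 60

```text
t: 4.6
tcp_pos: [0.4315, -0.3104, 0.0289]
tcp_rot: [[0.31, -0.951, 0.001], [-0.951, -0.31, -0.001], [0.001, -0.0, -1.0]]
wrist_force: [-0.3, 0.8, 5.8]
grip_width: 0.0332
```

Emit:
jog_arm:
  increments: "3 0 0 -1 0; 3 0 0 -4 0; 3 0 0 -8 0; 3 0 0 -12 0; 3 0 0 -15 0; 3 0 0 -16.5 0; 3 0 0 -17 0; 3 0 0 -17 0"

```text
t: 5.6
tcp_pos: [0.4308, -0.3099, 0.1976]
tcp_rot: [[0.31, -0.951, -0.001], [-0.951, -0.31, 0.001], [-0.001, 0.001, -1.0]]
wrist_force: [0.3, -0.1, -1.4]
grip_width: 0.0328
```

Run:
```python
from h import *
im=get_image('wrist'); save(im,'w3'); print(get_state()['wrist_force'])
im=get_image('scene'); save(im,'s3')
cv2.imwrite('pics/s3c.png',cv2.resize(im['pixels'][60:360,200:500,::-1],None,fx=2,fy=2))
```

```text
[-0.11388543  0.6074999  -0.48426853]
```

View pics/w3.png

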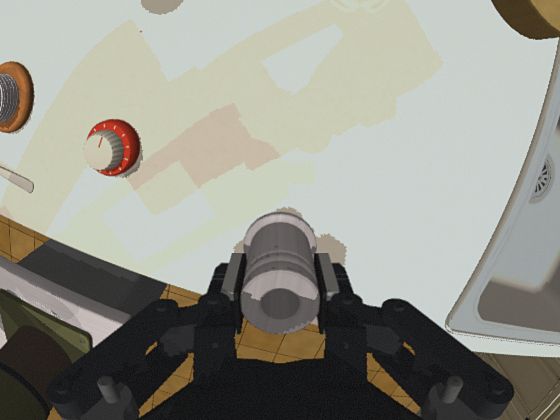

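View pics/s3c.png

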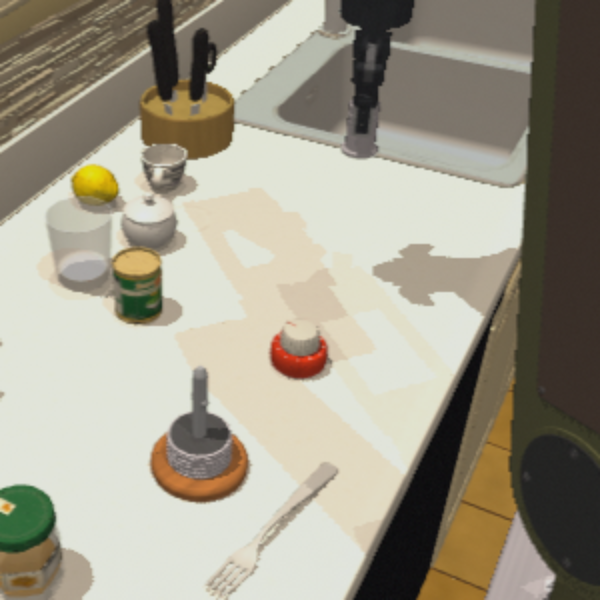

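The collar is held and lifted. I check its pose in the grip by overlaying the model.

```bash
cat >> h.py <<'E'
def overlay(im,x,y,z0,n,box=(200,210,360,340),S=5,tilt=(0,0)):
    l,t,r,b=box; a=cv2.resize(im['pixels'][t:b,l:r,::-1],None,fx=S,fy=S,interpolation=cv2.INTER_CUBIC)
    for z,R,col in((.06,.017,(0,0,255)),(.06,.0082,(0,255,0)),(0,.021,(255,0,0)),(.006,.021,(255,0,0))):
        p=((circ(im,x+tilt[0]*z,y+tilt[1]*z,z0+z,R)-[l,t]+.5)*S).astype(np.int32); cv2.polylines(a,[p],True,col,1)
    cv2.imwrite('pics/'+n+'.png',a)
E
python3 - <<'E'
from h import *
im=get_image('wrist'); s=get_state(); print(s['tcp_pos'],s['tcp_rot'].round(4).tolist(),s['wrist_force'])
x,y,z=s['tcp_pos']
overlay(im,x,y,z-.0289,'o3')
E
```

```text
[ 0.43054301 -0.30967326  0.19694434] [[0.3096, -0.9509, -0.0021], [-0.9509, -0.3096, 0.0018], [-0.0024, 0.0015, -1.0]] [-0.27926914 -0.03883472  0.27651192]
```

View pics/o3.png

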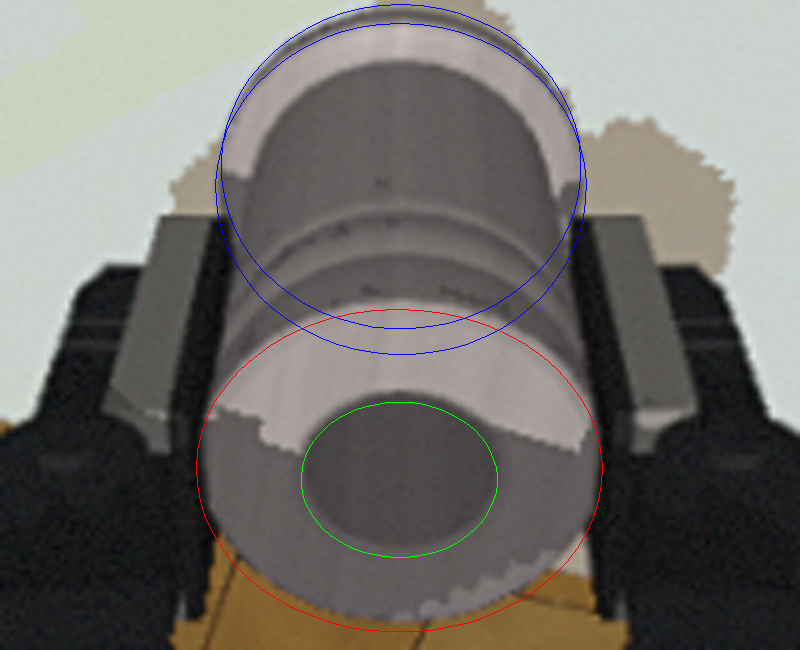

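Run:
```python
from h import *
from scipy.optimize import least_squares
im=get_image('wrist'); save(im,'w4'); s=get_state(); T=s['tcp_pos'];R=s['tcp_rot']; print(T)
S=5;o=np.array([200,210])
def ext(p,zz,r,ty):
    # p = offset in tool x,y,and z; circle at height zz
    cs=[]
    for a in np.linspace(0,2*np.pi,120):
        v=np.array([p[0]+r*np.cos(a), p[1]+r*np.sin(a)-ty*(-zz)*-1*0+ty*zz, p[2]-zz])
        cs.append(wproj(im,T+R@v))
    c=(np.array(cs)-o+.5)*S
    return c[:,0].min(),c[:,0].max(),c[:,1].min(),c[:,1].max()
def res(q):
    e=ext(q[:3],.06,.017,q[3]); b=ext(q[:3],.06,.0082,q[3]); g=ext(q[:3],.006,.021,q[3]); g0=ext(q[:3],0,.021,q[3])
    return np.array([e[0]-206,e[1]-598,e[3]-621,b[2]-392,b[3]-548,g[2]-23,g0[2]-8,g[0]-222,g[1]-581])
r=least_squares(res,[0,0,.0289,0]); print(r.x.round(4),r.fun.round(1))
r2=least_squares(lambda q:res([*q,0]),[0,0,.0289]); print(r2.x.round(4),r2.fun.round(1))
d=T+R@np.array([r2.x[0],r2.x[1],r2.x[2]]); print(d)
overlay(im,d[0],d[1],d[2],'o4')
```

```text
[ 0.4306493  -0.30976184  0.19705389]
[0.0001 0.0017 0.033  0.0058] [-0.9  0.5 -1.7  2.9 -1.8  1.9 -1.6 -1.3  1.9]
[0.0001 0.0016 0.0325] [-1.8  1.3 -1.7  1.9 -2.   2.6 -0.8 -1.8  2.3]
[ 0.42909704 -0.31026927  0.16453577]
```

View pics/o4.png

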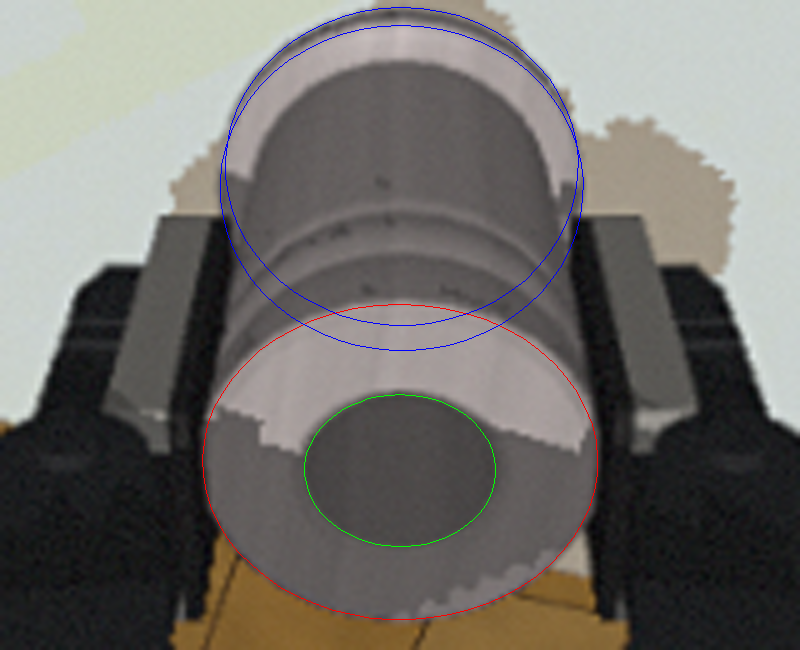

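The collar is upright in the grip, with tilt below 0.01 rad. Now I move high over the stand.

Emit:
jog_arm:
  increments: "3 -1 -0.3 -2 0; 3 -5 -1.7 -5 0; 3 -10 -3.4 -7 0; 3 -15 -5.1 -7 0; 3 -20 -6.8 -7 0; 3 -25 -8.4 -7 0; 3 -30 -10.1 -7 0; 3 -33 -11 -7 0"

```text
t: 6.8
tcp_pos: [0.433, 0.0399, 0.2677]
tcp_rot: [[0.311, -0.95, -0.001], [-0.95, -0.311, 0.001], [-0.001, 0.001, -1.0]]
wrist_force: [0.1, -0.5, -0.5]
grip_width: 0.0329
```

Emit:
jog_arm:
  increments: "3 -2.2 -0.9 0 0; 3 -2.2 -0.9 0 0; 3 -2.2 -0.9 0 0; 3 -2.2 -0.9 0 0"

```text
t: 7.3
tcp_pos: [0.4353, 0.0604, 0.2681]
tcp_rot: [[0.308, -0.951, -0.001], [-0.951, -0.308, -0.0], [0.0, 0.001, -1.0]]
wrist_force: [-0.4, -0.1, 0.4]
grip_width: 0.0327
```

Run:
```python
from h import *
import pickle
im=get_image('wrist'); save(im,'w5'); s=get_state(); print(s['tcp_pos'],s['tcp_rot'].round(4).tolist(),s['wrist_force']); pickle.dump((im,s),open('w5.pkl','wb'))
```

```text
[0.43535417 0.06045253 0.2681745 ] [[0.3083, -0.9513, -0.0003], [-0.9513, -0.3083, -0.0003], [0.0002, 0.0004, -1.0]] [-0.85709668  0.83678912 -1.24339767]
```

View pics/w5.png

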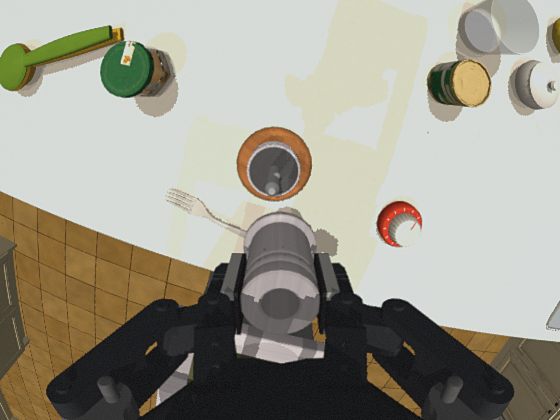

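The wrist view shows the stand's foot centred at about (274,161) and the rod tip near (272,190), above the held collar. I enlarge it.

Run:
```python
from h import *
import pickle
im,s=pickle.load(open('w5.pkl','rb'))
S=8;l,t,r,b=230,120,320,205
a=cv2.resize(im['pixels'][t:b,l:r,::-1],None,fx=S,fy=S,interpolation=cv2.INTER_CUBIC)
x,y,_=wonz(im,272.5,190,.128); print(x,y)
for z,R,col in((.128,.003,(0,0,255)),(.118,.007,(0,0,255)),(.045,.0315,(0,255,0)),(0.,.048,(255,0,0)),(0.0145,.048,(255,0,0))):
    p=((circ(im,x,y,z,R)-[l,t]+.5)*S).astype(np.int32); cv2.polylines(a,[p],True,col,1)
cv2.imwrite('pics/o5.png',a)
```

```text
0.43421048516490013 0.06680514671749332
```

View pics/o5.png

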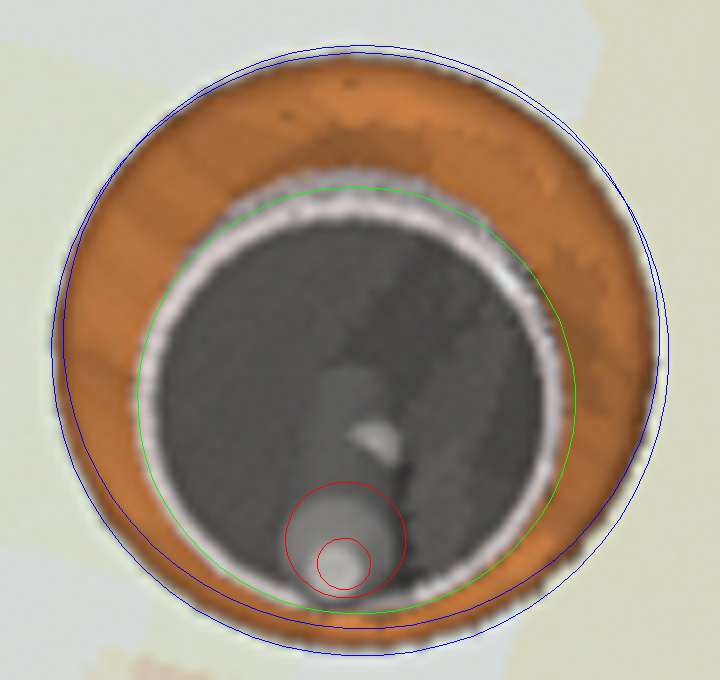

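Emit:
jog_arm:
  increments: "3 -0.55 -0.1 1 0; 3 -0.55 -0.1 4 0; 3 -0.55 -0.1 7 0; 3 -0.55 -0.1 9 0; 3 -0.55 -0.1 9.8 0; 3 -0.55 -0.1 9.8 0; 3 -0.55 -0.1 9.8 0"

```text
t: 8.22
tcp_pos: [0.4354, 0.0669, 0.171]
tcp_rot: [[0.31, -0.951, 0.002], [-0.951, -0.31, 0.0], [0.0, -0.002, -1.0]]
wrist_force: [0.1, -1.2, -0.4]
grip_width: 0.033
```

Run:
```python
from h import *
s=get_state(); print(s['tcp_pos'],s['wrist_force'],s['wrist_torque'])
for n in('scene','top'):
    im=get_image(n); save(im,n+'6')
    l,t=(250,200) if n=='scene' else (200,200)
    cv2.imwrite(f'pics/{n}6c.png',cv2.resize(im['pixels'][t:t+110,l:l+110,::-1],None,fx=5,fy=5,interpolation=2))
    if n=='scene':
        for z in(.045,.128,.14): print(z,proj(im,[.4343,.0655,z]))
```

```text
[0.43539158 0.06686979 0.1709816 ] [ 0.13178996 -1.15054626 -0.43556179] [-0.00072814  0.02386304  0.0411743 ]
0.045 (np.float64(299.0409093402309), np.float64(274.8235434586625))
0.128 (np.float64(299.41801227870593), np.float64(242.21867639132034))
0.14 (np.float64(299.47629618985087), np.float64(237.17936488998265))
```

View pics/scene6c.png

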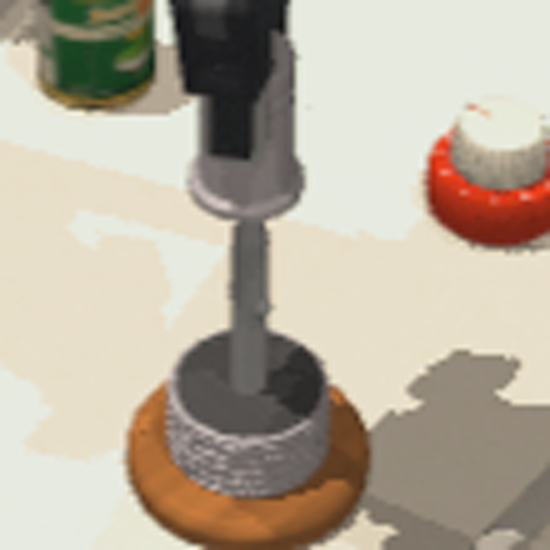

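Collar sits above the rod, close to centred. Now I descend in small steps, watching the forces.

Emit:
jog_arm:
  increments: "3 0.03 0.07 0.3 0; 3 0.03 0.07 0.6 0; 3 0.03 0.07 0.9 0; 3 0.03 0.07 1.1 0; 3 0.03 0.07 1.1 0"

```text
t: 8.95
tcp_pos: [0.4339, 0.0664, 0.159]
tcp_rot: [[0.31, -0.951, -0.001], [-0.951, -0.31, -0.0], [-0.0, 0.001, -1.0]]
wrist_force: [0.7, -0.2, -0.4]
grip_width: 0.0329
```

Emit:
jog_arm:
  increments: "3 0 0 0.2 0; 3 0 0 0.4 0; 3 0 0 0.6 0; 3 0 0 0.6 0"

```text
t: 9.45
tcp_pos: [0.4339, 0.0663, 0.1531]
tcp_rot: [[0.31, -0.951, -0.0], [-0.951, -0.31, -0.0], [-0.0, 0.0, -1.0]]
wrist_force: [0.6, 0.3, -1.1]
grip_width: 0.0331
```

Emit:
jog_arm:
  increments: "3 0 0 0.15 0; 3 0 0 0.3 0; 3 0 0 0.3 0"

```text
t: 9.82
tcp_pos: [0.4339, 0.0663, 0.1502]
tcp_rot: [[0.31, -0.951, -0.0], [-0.951, -0.31, 0.0], [-0.0, 0.0, -1.0]]
wrist_force: [-0.5, -0.5, -1.3]
grip_width: 0.0331
```

Emit:
jog_arm:
  increments: "3 0 0 0.15 0; 3 0 0 0.3 0; 3 0 0 0.3 0"

```text
t: 10.2
tcp_pos: [0.4339, 0.0664, 0.1472]
tcp_rot: [[0.31, -0.951, -0.0], [-0.951, -0.31, -0.0], [-0.0, 0.0, -1.0]]
wrist_force: [-0.3, -1.3, -1.3]
grip_width: 0.0332
```

Emit:
jog_arm:
  increments: "3 0 0 0.15 0; 3 0 0 0.3 0; 3 0 0 0.3 0"

```text
t: 10.58
tcp_pos: [0.4339, 0.0664, 0.1442]
tcp_rot: [[0.31, -0.951, -0.0], [-0.951, -0.31, -0.0], [-0.0, 0.0, -1.0]]
wrist_force: [-0.6, -0.2, -0.9]
grip_width: 0.0327
```

Emit:
jog_arm:
  increments: "3 0 0 0.15 0; 3 0 0 0.3 0; 3 0 0 0.3 0"

```text
t: 10.95
tcp_pos: [0.4339, 0.0664, 0.1411]
tcp_rot: [[0.31, -0.951, -0.0], [-0.951, -0.31, 0.0], [-0.0, 0.0, -1.0]]
wrist_force: [-1.0, 0.5, -0.5]
grip_width: 0.033
```

Threaded without contact. I continue in 3 mm steps, watching for the ball force.

Emit:
jog_arm:
  increments: "3 0 0 0.15 0; 3 0 0 0.3 0; 3 0 0 0.3 0"

```text
t: 11.32
tcp_pos: [0.4338, 0.0664, 0.1381]
tcp_rot: [[0.31, -0.951, -0.001], [-0.951, -0.31, 0.0], [-0.0, 0.0, -1.0]]
wrist_force: [-1.4, 1.3, -1.3]
grip_width: 0.033
```

Emit:
jog_arm:
  increments: "3 0 0 0.15 0; 3 0 0 0.3 0; 3 0 0 0.3 0"

```text
t: 11.7
tcp_pos: [0.4339, 0.0664, 0.1351]
tcp_rot: [[0.31, -0.951, -0.0], [-0.951, -0.31, 0.0], [-0.0, 0.0, -1.0]]
wrist_force: [-1.3, 1.9, -1.0]
grip_width: 0.0329
```

Emit:
jog_arm:
  increments: "3 0 0 0.15 0; 3 0 0 0.3 0; 3 0 0 0.3 0"

```text
t: 12.08
tcp_pos: [0.4338, 0.0664, 0.1321]
tcp_rot: [[0.31, -0.951, -0.001], [-0.951, -0.31, 0.0], [-0.0, 0.0, -1.0]]
wrist_force: [-1.0, 2.2, -1.2]
grip_width: 0.0333
```

Emit:
jog_arm:
  increments: "3 0 0 0.1 0; 3 0 0 0.2 0; 3 0 0 0.2 0"

```text
t: 12.45
tcp_pos: [0.4339, 0.0664, 0.1302]
tcp_rot: [[0.31, -0.951, -0.0], [-0.951, -0.31, 0.0], [-0.0, 0.0, -1.0]]
wrist_force: [-2.1, 2.6, -0.1]
grip_width: 0.0329
```

Emit:
jog_arm:
  increments: "3 0 0 0.1 0; 3 0 0 0.2 0; 3 0 0 0.2 0"

```text
t: 12.82
tcp_pos: [0.4339, 0.0665, 0.1282]
tcp_rot: [[0.31, -0.951, -0.0], [-0.951, -0.31, 0.0], [-0.0, 0.0, -1.0]]
wrist_force: [-2.4, 1.8, -0.2]
grip_width: 0.0332
```

Lateral force is about 3 N toward (-x,+y), so I yield a little that way.

Emit:
jog_arm:
  increments: "3 -0.05 0.03 0 0; 3 -0.05 0.03 0.1 0; 3 -0.05 0.03 0.2 0; 3 -0.05 0.03 0.2 0"

```text
t: 13.32
tcp_pos: [0.4339, 0.0666, 0.1263]
tcp_rot: [[0.31, -0.951, 0.0], [-0.951, -0.31, -0.0], [0.0, -0.0, -1.0]]
wrist_force: [-0.1, 2.0, -1.3]
grip_width: 0.0331
```

Emit:
jog_arm:
  increments: "3 0 0 0.1 0; 3 0 0 0.2 0; 3 0 0 0.2 0"

```text
t: 13.7
tcp_pos: [0.4339, 0.0666, 0.1242]
tcp_rot: [[0.31, -0.951, 0.0], [-0.951, -0.31, -0.0], [0.0, -0.0, -1.0]]
wrist_force: [-0.5, 1.1, -1.7]
grip_width: 0.033
```

Emit:
jog_arm:
  increments: "3 0 0 0.1 0; 3 0 0 0.2 0; 3 0 0 0.2 0"

```text
t: 14.08
tcp_pos: [0.4338, 0.0666, 0.1223]
tcp_rot: [[0.31, -0.951, 0.0], [-0.951, -0.31, -0.0], [0.0, -0.0, -1.0]]
wrist_force: [-1.2, 0.3, -0.6]
grip_width: 0.0329
```

Emit:
jog_arm:
  increments: "3 0 0 0.1 0; 3 0 0 0.2 0; 3 0 0 0.2 0"

```text
t: 14.45
tcp_pos: [0.4336, 0.0667, 0.1202]
tcp_rot: [[0.31, -0.951, -0.0], [-0.951, -0.31, -0.0], [0.0, 0.0, -1.0]]
wrist_force: [0.6, 0.7, -1.2]
grip_width: 0.033
```

Emit:
jog_arm:
  increments: "3 0 0 0.1 0; 3 0 0 0.2 0; 3 0 0 0.2 0"

```text
t: 14.82
tcp_pos: [0.4336, 0.0667, 0.1182]
tcp_rot: [[0.31, -0.951, -0.0], [-0.951, -0.31, -0.0], [-0.0, 0.0, -1.0]]
wrist_force: [0.4, -0.5, -0.7]
grip_width: 0.033
```

Emit:
jog_arm:
  increments: "3 0 0 0.1 0; 3 0 0 0.2 0; 3 0 0 0.2 0"

```text
t: 15.2
tcp_pos: [0.4333, 0.0668, 0.1163]
tcp_rot: [[0.31, -0.951, -0.001], [-0.951, -0.31, 0.0], [-0.0, 0.001, -1.0]]
wrist_force: [-1.4, 0.2, 1.7]
grip_width: 0.0328
```

Emit:
jog_arm:
  increments: "3 0 0 0.1 0; 3 0 0 0.2 0; 3 0 0 0.2 0"

```text
t: 15.58
tcp_pos: [0.434, 0.0669, 0.1148]
tcp_rot: [[0.309, -0.951, 0.001], [-0.951, -0.309, 0.0], [-0.0, -0.001, -1.0]]
wrist_force: [-0.7, 1.8, 5.2]
grip_width: 0.033
```

The ball contact shows up at TCP z of about 0.116. I push on in 1 mm steps.

Emit:
jog_arm:
  increments: "3 0 0 0.1 0; 3 0 0 0.1 0"

```text
t: 15.82
tcp_pos: [0.4336, 0.067, 0.1133]
tcp_rot: [[0.309, -0.951, 0.0], [-0.951, -0.309, 0.0], [-0.0, -0.0, -1.0]]
wrist_force: [-0.1, 1.4, 1.1]
grip_width: 0.0329
```

Emit:
jog_arm:
  increments: "3 0 0 0.1 0; 3 0 0 0.1 0"

```text
t: 16.08
tcp_pos: [0.4333, 0.0668, 0.1119]
tcp_rot: [[0.31, -0.951, -0.001], [-0.951, -0.31, 0.0], [-0.0, 0.001, -1.0]]
wrist_force: [-0.8, 2.5, -2.0]
grip_width: 0.0329
```

Emit:
jog_arm:
  increments: "3 0 0 0.1 0; 3 0 0 0.1 0"

```text
t: 16.32
tcp_pos: [0.4334, 0.0667, 0.111]
tcp_rot: [[0.31, -0.951, -0.001], [-0.951, -0.31, 0.0], [-0.0, 0.001, -1.0]]
wrist_force: [-0.7, 1.4, -2.2]
grip_width: 0.0327
```

Emit:
jog_arm:
  increments: "3 0 0 0.1 0; 3 0 0 0.1 0"

```text
t: 16.58
tcp_pos: [0.4334, 0.0667, 0.1101]
tcp_rot: [[0.31, -0.951, -0.0], [-0.951, -0.31, 0.0], [-0.0, 0.0, -1.0]]
wrist_force: [-0.8, 0.7, -1.9]
grip_width: 0.0333
```

The balls' peak has passed and the collar is now riding in the plain bore. The click is expected near TCP z 0.087.

Emit:
jog_arm:
  increments: "3 0 0 0.15 0; 3 0 0 0.3 0; 3 0 0 0.3 0"

```text
t: 16.95
tcp_pos: [0.4334, 0.0668, 0.107]
tcp_rot: [[0.31, -0.951, -0.0], [-0.951, -0.31, 0.0], [-0.0, 0.0, -1.0]]
wrist_force: [-0.1, 1.7, -2.5]
grip_width: 0.0329
```

Emit:
jog_arm:
  increments: "3 0 0 0.15 0; 3 0 0 0.3 0; 3 0 0 0.3 0"

```text
t: 17.32
tcp_pos: [0.4334, 0.0667, 0.104]
tcp_rot: [[0.31, -0.951, -0.0], [-0.951, -0.31, 0.0], [-0.0, 0.0, -1.0]]
wrist_force: [-0.7, 1.5, -1.5]
grip_width: 0.0328
```

Emit:
jog_arm:
  increments: "3 0 0 0.15 0; 3 0 0 0.3 0; 3 0 0 0.3 0"

```text
t: 17.7
tcp_pos: [0.4334, 0.0668, 0.101]
tcp_rot: [[0.31, -0.951, -0.001], [-0.951, -0.31, 0.0], [-0.0, 0.0, -1.0]]
wrist_force: [-0.6, 0.8, -2.3]
grip_width: 0.0323
```

Emit:
jog_arm:
  increments: "3 0 0 0.15 0; 3 0 0 0.3 0; 3 0 0 0.3 0"

```text
t: 18.08
tcp_pos: [0.4334, 0.0667, 0.098]
tcp_rot: [[0.31, -0.951, -0.0], [-0.951, -0.31, 0.0], [-0.0, 0.0, -1.0]]
wrist_force: [-0.5, 1.2, -2.9]
grip_width: 0.0329
```

Emit:
jog_arm:
  increments: "3 0 0 0.15 0; 3 0 0 0.3 0; 3 0 0 0.3 0"

```text
t: 18.45
tcp_pos: [0.4334, 0.0668, 0.095]
tcp_rot: [[0.31, -0.951, -0.001], [-0.951, -0.31, 0.0], [-0.0, 0.001, -1.0]]
wrist_force: [-0.3, 2.5, -2.8]
grip_width: 0.0329
```

Emit:
jog_arm:
  increments: "3 0 0 0.1 0; 3 0 0 0.1 0"

```text
t: 18.7
tcp_pos: [0.4334, 0.0668, 0.0941]
tcp_rot: [[0.31, -0.951, -0.0], [-0.951, -0.31, 0.0], [-0.0, 0.0, -1.0]]
wrist_force: [-0.6, 1.7, -3.3]
grip_width: 0.0329
```

Emit:
jog_arm:
  increments: "3 0 0 0.1 0; 3 0 0 0.1 0"

```text
t: 18.95
tcp_pos: [0.4334, 0.0668, 0.0931]
tcp_rot: [[0.31, -0.951, -0.0], [-0.951, -0.31, 0.0], [-0.0, 0.0, -1.0]]
wrist_force: [-0.9, 1.7, -3.8]
grip_width: 0.033
```

Emit:
jog_arm:
  increments: "3 0 0 0.1 0; 3 0 0 0.1 0"

```text
t: 19.2
tcp_pos: [0.4333, 0.0668, 0.0919]
tcp_rot: [[0.309, -0.951, -0.001], [-0.951, -0.309, 0.0], [-0.0, 0.001, -1.0]]
wrist_force: [-0.6, 1.6, -6.2]
grip_width: 0.033
```

Emit:
jog_arm:
  increments: "3 0 0 0.1 0; 3 0 0 0.1 0"

```text
t: 19.45
tcp_pos: [0.4331, 0.0668, 0.0909]
tcp_rot: [[0.31, -0.951, -0.001], [-0.951, -0.31, 0.0], [-0.0, 0.001, -1.0]]
wrist_force: [-1.2, 1.7, -7.4]
grip_width: 0.0329
```

Emit:
jog_arm:
  increments: "3 0 0 0.1 0; 3 0 0 0.1 0"

```text
t: 19.7
tcp_pos: [0.4332, 0.0665, 0.0901]
tcp_rot: [[0.31, -0.951, -0.001], [-0.951, -0.31, -0.0], [0.0, 0.001, -1.0]]
wrist_force: [-0.9, 0.7, -5.4]
grip_width: 0.0327
```

The balls are now drawing the collar down (-7 N, already easing). I keep going until that force vanishes.

Emit:
jog_arm:
  increments: "3 0 0 0.1 0; 3 0 0 0.1 0"

```text
t: 19.95
tcp_pos: [0.4338, 0.0666, 0.0895]
tcp_rot: [[0.31, -0.951, 0.0], [-0.951, -0.31, -0.0], [0.0, -0.0, -1.0]]
wrist_force: [-1.6, 1.3, -2.9]
grip_width: 0.0329
```

Emit:
jog_arm:
  increments: "3 0 0 0.1 0; 3 0 0 0.1 0"

```text
t: 20.2
tcp_pos: [0.434, 0.0669, 0.0886]
tcp_rot: [[0.31, -0.951, 0.001], [-0.951, -0.31, 0.0], [0.0, -0.001, -1.0]]
wrist_force: [-1.7, 1.4, -0.5]
grip_width: 0.0328
```

Emit:
jog_arm:
  increments: "3 0 0 0.1 0; 3 0 0 0.1 0"

```text
t: 20.45
tcp_pos: [0.434, 0.0668, 0.0874]
tcp_rot: [[0.31, -0.951, 0.001], [-0.951, -0.31, 0.0], [0.0, -0.001, -1.0]]
wrist_force: [-0.7, 2.1, 0.1]
grip_width: 0.0329
```

Run:
```python
from h import *
for i in range(6):
    im=get_image('wrist' if i==0 else 'scene'); s=get_state(); print(s['tcp_pos'].round(4),s['wrist_force'].round(2))
    if i==0: save(im,'w7')
```

```text
[0.434  0.0668 0.0874] [-1.27  1.07  0.07]
[0.434  0.0668 0.0874] [-0.65  2.04  0.22]
[0.434  0.0668 0.0874] [-1.38  1.92  0.6 ]
[0.4339 0.0668 0.0874] [-0.32  1.97 -0.55]
[0.434  0.0668 0.0874] [-0.53  0.61  0.19]
[0.4339 0.0668 0.0873] [-0.22  1.59  0.02]
```

The force is back to about 0 and the travel fits: mouth contact at about 0.116, click at about 0.0875, so 28.5 mm. Judging by force, both balls are in the groove. I open a little and check.

Emit:
jog_arm:
  increments: "3 0 0 0 0; 3 0 0 0 0; 3 0 0 0 0"
  newtons: 20

```text
t: 21.12
tcp_pos: [0.4337, 0.0666, 0.0873]
tcp_rot: [[0.31, -0.951, 0.0], [-0.951, -0.31, -0.0], [0.0, -0.0, -1.0]]
wrist_force: [-0.3, 0.6, -0.6]
grip_width: 0.0327
```

Emit:
jog_arm:
  increments: "5 0 0 0 0; 5 0 0 0 0; 5 0 0 0 0; 5 0 0 0 0"

```text
t: 21.62
tcp_pos: [0.4337, 0.0667, 0.0873]
tcp_rot: [[0.31, -0.951, 0.0], [-0.951, -0.31, -0.0], [0.0, -0.0, -1.0]]
wrist_force: [-0.3, -0.6, 0.5]
grip_width: 0.0502
```

Run:
```python
from h import *
im=get_image('wrist'); save(im,'w8'); s=get_state(); print(s['tcp_pos'].round(4),s['wrist_force'].round(2),s['grip_width'])
im=get_image('scene'); cv2.imwrite('pics/s8c.png',cv2.resize(im['pixels'][200:320,240:360,::-1],None,fx=5,fy=5,interpolation=2))
```

```text
[0.4337 0.0667 0.0873] [-0.13  0.26  0.33] 0.05035822302776248
```

View pics/w8.png

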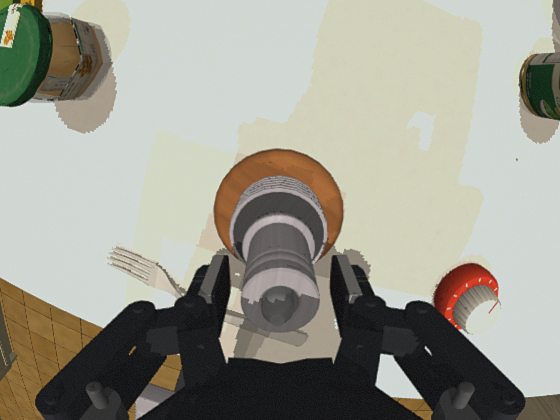

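View pics/s8c.png

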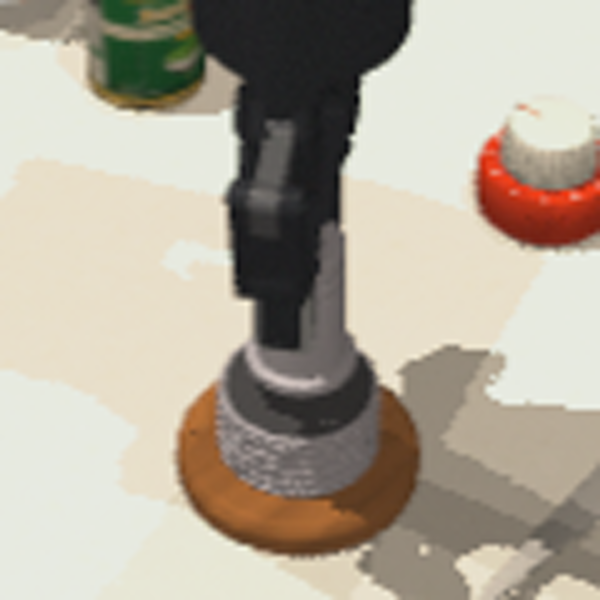

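The fingers are clear and the collar stays upright above the discs, with the rod tip showing in its bore at (281,303). I open fully and rise.

Emit:
jog_arm:
  increments: "8 0 0 0 0; 8 0 0 0 0; 8 0 0 0 0; 8 0 0 -1 0; 8 0 0 -4 0; 8 0 0 -8 0; 8 0 0 -12 0; 8 0 0 -13 0"

```text
t: 22.72
tcp_pos: [0.4355, 0.0669, 0.2206]
tcp_rot: [[0.31, -0.951, 0.006], [-0.951, -0.31, 0.0], [0.002, -0.006, -1.0]]
wrist_force: [0.3, -0.0, 0.3]
grip_width: 0.0798
```

Emit:
jog_arm:
  increments: "8 0 0 0 0; 8 0 0 0 0"

```text
t: 22.98
tcp_pos: [0.4325, 0.0667, 0.2161]
tcp_rot: [[0.31, -0.951, -0.003], [-0.951, -0.31, -0.0], [-0.001, 0.003, -1.0]]
wrist_force: [0.0, -0.5, -0.6]
grip_width: 0.08
```

Run:
```python
from h import *
im=get_image('wrist'); save(im,'w9'); s=get_state(); print(s['tcp_pos'].round(4),s['wrist_force'].round(2),s['grip_width'],abs(s['qd']).max())
l,t,r,b=230,120,330,220;S=6
from scipy.optimize import least_squares
# overlay collar at candidate heights
x,y=.4342,.0668
for h in(.0545,):
    overlay(im,x,y,h,'o9',box=(l,t,r,b),S=S)
im=get_image('scene'); cv2.imwrite('pics/s9c.png',cv2.resize(im['pixels'][180:320,220:380,::-1],None,fx=4,fy=4,interpolation=2))
for h in (.05,.055,.06): print(h,[np.round((np.array(proj(im,[.4343,.0655,h+d]))-[220,180])*4) for d in (0,.06)])
```

```text
[0.4324 0.0666 0.2159] [-0.21 -0.43 -0.29] 0.07996358906673755 0.005856676811510267
0.05 [array([316., 372.]), array([317., 278.])]
0.055 [array([316., 364.]), array([317., 270.])]
0.06 [array([316., 357.]), array([318., 262.])]
```

View pics/o9.png

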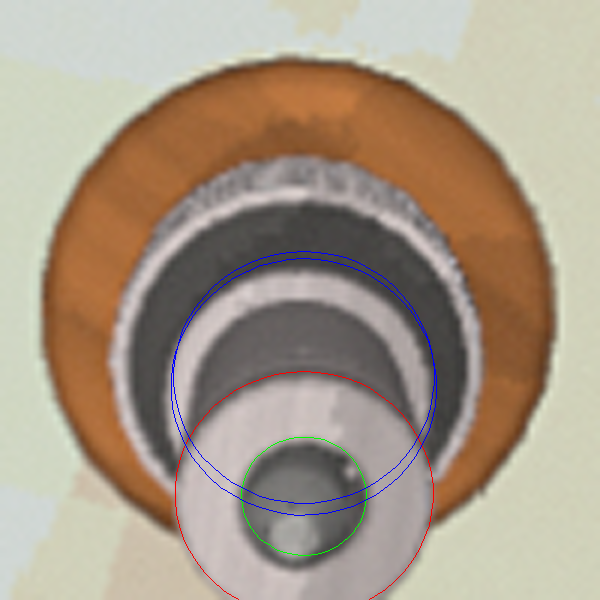

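View pics/s9c.png

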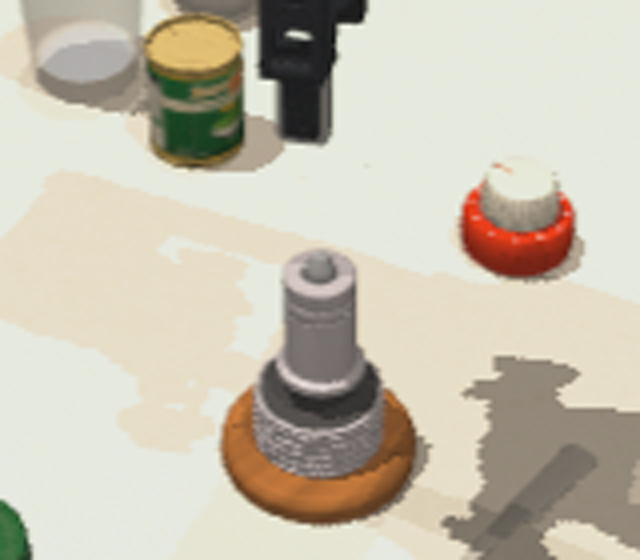

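The collar stands upright on the rod with its underside at about 55 mm, which is 10 mm above the discs and 73 mm below the tip. That matches the height where the click was felt. I hand in.

Run:
```python
from workcell import *
print(job_done())
```

```text
the job is handed in; nothing more can be done
None
```

The collar is on the rod, flange down, clicked onto the two sprung balls and released upright. I handed the job in at about 23 s; the interface gives no verdict.

- **By feel:** The mouth met the balls at TCP z of about 0.116 m, with a peak of about 5 N. About 25 mm farther down the balls drew the collar down with up to about 7 N. The force then went back to about 0, and I stopped at 0.0875 m, 28.5 mm below first contact and inside the free zone. I didn't push on to feel its far end. Sideways force at the wrist stayed at about 3 N or less.
- **After release:** The last wrist and scene pictures show the collar upright round the rod and the gripper well clear. Its underside is about 10 mm above the discs and about 73 mm below the tip, which matches the height where it clicked.
- **Neighbours:** The arm never went near the timer, tin, sugar bowl or jar. They looked undisturbed where visible, but I did not measure them again.
- **Disagreement:** The close-up wrist view put the held collar about 1.4 mm sideways and 3.6 mm in height from where the earlier, more distant view put it. I treated this as calibration error and aligned from the distant views. The collar threaded without catching. I could not read the ball positions directly, so the click is inferred from force and height.

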